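# Fetch the polishing paste from behind the bottles

### The arm

A 7-joint arm with a two-finger parallel gripper is mounted at the origin on a cart in front of the work surface, level with it; the furniture and walls round the work are solid. World frame = base frame: x ahead of the robot, y to its left, z up, the work surface at z = 0. Lengths are in mm, angles in rad, forces in N, time in s.
With the tool pointing down it reaches from about 400 to 750 mm from the base axis. Payload 19.5 kg.
Tool frame: the origin (TCP) lies at the very end of the fingers, on their centre line; the grasp point (between the pads) lies behind it (ctrl.hold_point_z is the z of the grasp point in the tool frame, in mm); z points along the fingers, y is the line along which they close (so a half turn about z gives the same grasp; the last joint's range is limited). The gripper opens to 85 mm and grips with 20 to 120 N. Pads are 22 mm wide; open, the fingers measure 114 mm over their backs; the gripper's body (76 mm by 85 mm) begins 54 mm behind the grasp point. The pads swing forward as they close: fully open they stand 13 mm farther back than shut.
Start: joints at [-1.353, 0.707, -0.028, 1.485, 0.022, 0.951, -0.075], TCP at [147.699, 555.68, 231.268] pointing down, gripper open.
Joint ranges: [-2.71, 2.71], [-0.32, 2.16], [-1.57, 1.52], [0, 2.45], [-1.46, 4.6], [0, 2.02], [-2.83, 2.83]. Speed limits (rad/s): [1.89, 1.89, 2.57, 2.57, 3.01, 3.01, 3.01].

### API

Orientations are given as a unit quaternion [w, x, y, z].
In Python, from rig import ctrl, readout, viewer, order gives the robot as it stands. The module is installed in compiled form; this text tells all that it offers. Calls block until the motion is done:
- ctrl.movep(position, orientation): joint-space move of the TCP to a pose.
- ctrl.move_linear(position, frame=None, speed=150): straight line of the TCP; frame=None keeps the orientation; speed is the mean speed in mm/s.
- ctrl.goto_joints(angles): joint-space move.
- ctrl.move_gripper(opening): opening from 0.0 (shut) to 1.0 (fully open); the grip force is fixed at half the most; returns when the fingers have stopped.
- ctrl.pause(seconds).
- ctrl.ik(position, orientation): joint angles nearest the present ones, or None.
- readout.state(): the state.
- viewer.snapshot(name): name is "scene" or "top" or "wrist"; returns the picture (400x640x3 uint8, blue, green, red); there is no depth.
- viewer.calibration(name): a dict with "camera_matrix" (3x3 intrinsics, pixels), "world_to_cam" (4x4, takes a point from world to camera coordinates); the wrist camera has in their place "T_tool_cam" (4x4, takes a point from camera to tool coordinates, whose origin is the TCP and whose axes are the flange's). Camera axes: x right, y up, looking along -z (the intrinsics and any distortion apply to the point x, -y, -z); pixel columns grow to the right and rows downward; lengths in mm; the calibration is good to about 2 mm. A picture is of the moment at which its call begins: read the wrist's pose just before it. calibration takes no time and is no camera call.
A pose or a line that the arm cannot do raises ctrl.MotionError and nothing moves.
- order.close_job(): hands the job in; it is judged then, once.
The state is a dict: "t": time; "joint_pos": joint angles; "dq": joint speeds; "tau": joint torques, N m; "tcp_pos": TCP position; "orientation": TCP orientation; "ft_force": force on the tool from outside, world axes, zero at the start; "moment": the same for the moment, N m; "opening": opening from 0.0 (shut) to 1.0 (fully open); "grasp_force": force on a finger pad.
Only numpy, scipy, OpenCV 4.12 (cv2) and the standard library are available. Lean on these libraries where they do the work, as an engineer would, in place of code of your own. Each camera call takes 0.05 s, during which the arm holds its last target. There are 200 camera calls.

### The job

I am about to polish the bridge and need the blue-lidded paste tin, but it is boxed in behind three bottles at the far end of the blue-grey bench tidy. Stand all three bottles aside together on the teal mat, then set the tin flat in the round recess of the wooden polishing stand, and after that put every bottle back upright in the very compartment it came from. Do not tip a bottle over and leave the plaster model where it is.

Things in the scene. Friction and masses are not known exactly. Their poses are not given: they have to be found in the camera images.
- caddy: blue-grey plastic bench tidy, fixed: open trough 210 mm (its x) by 98 mm (its y), walls 3 mm thick, 30 mm high; origin on the bench under its centre, z up, x axis towards the tin's end (the back). From the front: tall bottle's compartment (centre x -75 mm, y 0), two small ones side by side (x -24 mm, y +24 and -24 mm), the tin's nest (x +35 mm, y 0), a finger gap (x +67 to +102 mm)
- mat: teal silicone mat lying on the bench, fixed, 120 mm (its x) by 176 mm (its y), 3 mm thick; origin on the bench under its centre, z up. Room for the three bottles in a row along its y, about 55 mm apart. Behind mat and stand rises an oven (front 0.67 m ahead of the robot's base, door handle at 0.63 m, 0.29 m high) and behind the tidy a tall cabinet (front at 0.69 m): keep the gripper's body clear of them
- stand_recess (a point): centre of the floor of the round recess (84 mm across, 6 mm deep, floor 12 mm above the bench) in the light wooden polishing stand, a fixed block 18 mm high that reaches 50 mm from here along both x, 67 mm along +y and 117 mm along -y (its own axes); small polishers up to 52 mm above the bench stand on it 70 to 115 mm from here towards -y
- separator_bottle_centre (a point): tall white round bottle, blue cap and blue band, in the tidy's front compartment (54 mm along the tidy's x, 58 mm along y, floor 10 mm above the bench): 42 mm across, 103 mm high, body 86 mm high, cap above it 24 mm across; this point: its centre, half-way up; z upright. Grip it across the tidy (along the tidy's y), over the 30 mm side walls: behind it the small bottles are 15 mm away
- stain_liquid_centre (a point): small white round bottle, black cap and dark red band, in one of the two small compartments (42 mm along the tidy's x, 44 mm along y, floor 10 mm above the bench, ribs round it 17 mm above the bench): 30 mm across, 70 mm high, body 59 mm high, cap 17 mm across; this point: its centre, half-way up. Grip it along the tidy's x, higher than the tin's lid
- etch_liquid_centre (a point): small orange-yellow round bottle with a white cap, in the other small compartment (same size and floor): 26 mm across, 63 mm high, body 52 mm high, cap 15 mm across; this point: its centre, half-way up; z upright. Grip it along the tidy's x, higher than the tin's lid
- polishing_tin_centre (a point): round paste tin, blue lid (fixed, its upper 12 mm), 64 mm across, 28 mm high; this point: its centre, half-way up. It stands in the tidy with its top 32 mm above the bench; side shoulders 27 mm high leave 4 mm beside it, so fingers fit only before and behind it along the tidy's x (35 mm free behind; before it once both small bottles, 13 mm away, are gone; ribs there 17 mm above the bench)
- plaster_model_centre (a point): cream plaster arch model, 62 x 66 x 28 mm, standing loose on the bench behind the work; this point is at its centre, half-way up

How it is judged (in metres and radians):
On the way, in this order (a step that is already met when the one before it is completed fails the run):
1. all three bottles stand upright together on the mat (x of separator_bottle_centre in the frame of mat between -0.056 and 0.056 m and y of separator_bottle_centre in the frame of mat between -0.084 and 0.084 m and height (world z) of separator_bottle_centre below 0.0595 m and angle between each of separator_bottle_centre, stain_liquid_centre, etch_liquid_centre's own z axis and vertical below 0.12 rad and linear speed of each of separator_bottle, stain_liquid, etch_liquid below 0.05 m/s and x of stain_liquid_centre in the frame of mat between -0.056 and 0.056 m and y of stain_liquid_centre in the frame of mat between -0.084 and 0.084 m and height (world z) of stain_liquid_centre below 0.043 m and x of etch_liquid_centre in the frame of mat between -0.056 and 0.056 m and y of etch_liquid_centre in the frame of mat between -0.084 and 0.084 m and height (world z) of etch_liquid_centre below 0.0395 m), for 0.2 s.
2. the tin lies flat in the recess of the polishing stand (horizontal distance between polishing_tin_centre and stand_recess below 0.012 m and height (world z) of polishing_tin_centre below 0.0295 m and angle between polishing_tin_centre's own z axis and vertical below 0.08 rad), for 0.2 s.
At the end, for the whole second after the job is handed in: the tin lies flat in the stand's recess (centre within 12 mm of the recess's centre), each of the three bottles stands upright within 16 mm of where it stood at the start, the plaster model is within 20 mm of where it stood, and all are released and at rest (all of step 2 and linear speed of each of polishing_tin, separator_bottle, stain_liquid, etch_liquid below 0.02 m/s and distance of each of separator_bottle_centre, stain_liquid_centre, etch_liquid_centre from where it was at the start of the episode below 0.016 m and angle between each of separator_bottle_centre, stain_liquid_centre, etch_liquid_centre's own z axis and vertical below 0.08 rad and distance of plaster_model_centre from where it was at the start of the episode below 0.02 m); the robot touches nothing.
It fails at once if a bottle is tipped over (angle between any of separator_bottle_centre, stain_liquid_centre, etch_liquid_centre's own z axis and vertical above 0.8 rad).
It fails at once if the plaster model is moved (distance of plaster_model_centre from where it was at the start of the episode above 0.02 m).
It also fails if it takes over 144 s, if anything falls off the work surface, if the arm or the gripper's body presses on something with over 40 N, if the wrist force passes 120 N, or if a joint passes its speed limit or range.

## Working session

There is one attempt and no reset: what is moved stays moved. The work goes in short steps, each a Python script; the robot and the scene stay as the last script left them, time stands still between calls to the robot, and variables do not carry over. Pictures are saved under pics/ and viewed, at most 14 in all, crops included, and the job is handed in when it is done.

```bash
mkdir -p pics; python3 - <<'E'
from rig import ctrl, readout, viewer
import cv2, numpy as np
np.set_printoptions(precision=3,suppress=True)
for n in("scene","top"):
    cv2.imwrite(f"pics/{n}0.png",viewer.snapshot(n)); print(n,viewer.calibration(n))
print(viewer.calibration("wrist"),ctrl.hold_point_z); print(readout.state())
E
```

```text
scene {'camera_matrix': array([[416.058,   0.   , 321.02 ],
       [  0.   , 416.058, 201.874],
       [  0.   ,   0.   ,   1.   ]]), 'world_to_cam': array([[   0.748,   -0.664,    0.021, -393.845],
       [   0.453,    0.533,    0.714, -304.646],
       [  -0.485,   -0.525,    0.7  , -635.279],
       [   0.   ,    0.   ,    0.   ,    1.   ]])}
top {'camera_matrix': array([[402.646,   0.   , 319.43 ],
       [  0.   , 402.646, 202.385],
       [  0.   ,   0.   ,   1.   ]]), 'world_to_cam': array([[   0.014,   -1.   ,   -0.021,   19.85 ],
       [   0.991,    0.011,    0.132, -513.38 ],
       [  -0.132,   -0.023,    0.991, -862.342],
       [   0.   ,    0.   ,    0.   ,    1.   ]])}
{'camera_matrix': array([[358.408,   0.   , 322.978],
       [  0.   , 358.408, 196.176],
       [  0.   ,   0.   ,   1.   ]]), 'T_tool_cam': array([[   0.001,    0.955,    0.296,   73.548],
       [   1.   ,   -0.001,   -0.001,    1.6  ],
       [  -0.001,    0.296,   -0.955, -142.19 ],
       [   0.   ,    0.   ,    0.   ,    1.   ]])} -18.700000000000003
{'t': 0.1, 'joint_pos': array([-1.353,  0.707, -0.028,  1.485,  0.022,  0.951, -0.076]), 'dq': array([-0.001, -0.002,  0.   ,  0.001,  0.001, -0.   , -0.   ]), 'tau': array([  0.002, -88.431,   1.237, -23.646,   0.017,   0.005,   0.   ]), 'tcp_pos': array([147.643, 555.489, 230.889]), 'orientation': array([-0.   ,  0.13 ,  0.992, -0.   ]), 'ft_force': array([-0.811,  0.131, -0.488]), 'moment': array([-0.044,  0.013, -0.004]), 'grasp_force': 0.0, 'opening': 1.0013797276954273}
```

View pics/top0.png

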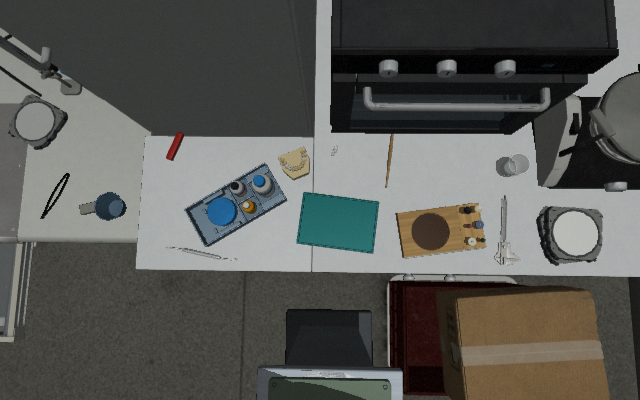

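View pics/scene0.png

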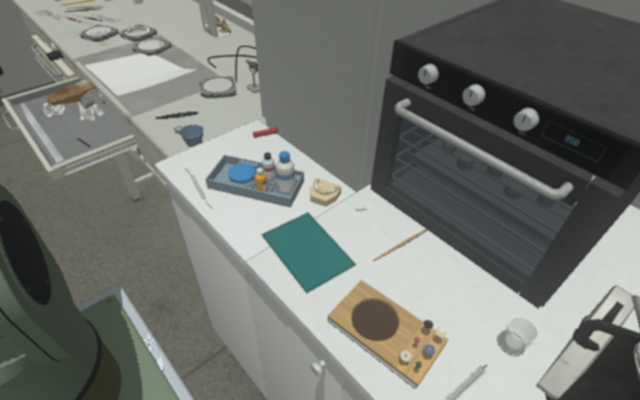

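The top view shows the tidy at about (236,203), with its tin end to the lower left. The tin lid is at (222,211), tall cap (260,181), black cap (237,186), white cap (249,205), mat (338,223), recess (432,231) and plaster (294,161). The scene view agrees. Next I'll cast rays from the colour masks.

```bash
cat > h.py <<'E'
from rig import ctrl, readout, viewer, order
import cv2, numpy as np
from scipy.spatial.transform import Rotation as R
np.set_printoptions(precision=1,suppress=True)
def pose(st):
    T=np.eye(4); q=st["orientation"]; T[:3,:3]=R.from_quat([q[1],q[2],q[3],q[0]]).as_matrix(); T[:3,3]=st["tcp_pos"]; return T
def cam(n,st=None):
    c=viewer.calibration(n); K=c["camera_matrix"]
    T=np.linalg.inv(c["world_to_cam"]) if n!="wrist" else pose(st)@c["T_tool_cam"]
    return K,T
def cast(px,z,K,T):
    px=np.atleast_2d(np.float64(px)); d=np.c_[(px[:,0]-K[0,2])/K[0,0],-(px[:,1]-K[1,2])/K[1,1],-np.ones(len(px))]@T[:3,:3].T
    o=T[:3,3]; return o+d*((z-o[2])/d[:,2])[:,None]
def proj(p,K,T):
    c=np.linalg.inv(T)@np.r_[p,1]; return np.array([K[0,2]+K[0,0]*c[0]/-c[2],K[1,2]-K[1,1]*c[1]/-c[2]])
def down(yaw):
    "tool down, tool y (closing line) along world direction yaw"
    y=np.array([np.cos(yaw),np.sin(yaw),0]); z=np.array([0,0,-1.]); x=np.cross(y,z)
    q=R.from_matrix(np.c_[x,y,z]).as_quat(); return np.r_[q[3],q[:3]]
def blob(img,lo,hi,roi=None):
    m=cv2.inRange(cv2.cvtColor(img,cv2.COLOR_BGR2HSV),lo,hi)
    if roi is not None:
        k=np.zeros_like(m);x0,y0,x1,y1=roi;k[y0:y1,x0:x1]=255;m&=k
    c=max(cv2.findContours(m,0,1)[0],key=cv2.contourArea); return c,cv2.minAreaRect(c)
E
python3 - <<'E'
from h import *
im=cv2.imread("pics/top0.png");K,T=cam("top")
hsv=cv2.cvtColor(im,cv2.COLOR_BGR2HSV)
for p in[(338,223),(432,231),(400,250),(222,211),(195,212),(237,186),(205,238)]:print(p,hsv[p[1],p[0]])
def rect(lo,hi,roi,z,n):
    c,r=blob(im,lo,hi,roi); b=cast(cv2.boxPoints(r),z,K,T)[:,:2]
    e=[b[1]-b[0],b[2]-b[1]]; L=[np.linalg.norm(v) for v in e]; v=e[int(np.argmax(L))]
    print(n,"c",b.mean(0),"sides",L,"long-axis yaw %.3f"%np.arctan2(v[1],v[0]),"area",cv2.contourArea(c))
rect((75,80,40),(98,255,200),(290,185,385,260),3,"mat")
rect((8,40,30),(25,255,255),(390,195,492,262),18,"stand")
rect((0,0,0),(30,255,80),(408,208,460,252),12,"recess")
rect((95,160,90),(118,255,255),(190,190,242,235),32,"tin")
rect((95,40,30),(125,255,255),(180,150,290,255),30,"caddy")
rect((15,40,100),(35,255,255),(275,140,315,185),28,"plaster")
rect((95,160,90),(118,255,255),(250,165,285,195),113,"tallcap")
E
python3 -c "
import cv2;i=cv2.imread('pics/top0.png')[150:250,180:320];cv2.imwrite('pics/crop.png',cv2.resize(i,None,fx=5.5,fy=5.5,interpolation=2))"
```

```text
(338, 223) [ 90 157 107]
(432, 231) [13 99 62]
(400, 250) [ 98   6 174]
(222, 211) [104 194 151]
(195, 212) [103  60 131]
(237, 186) [140  51  15]
(205, 238) [104  61  71]
mat c [472.4 -15.4] sides [np.float64(120.3908797533628), np.float64(177.87302537589775)] long-axis yaw -1.694 area 3868.5
stand c [ 457.1 -245.1] sides [np.float64(192.07040230273503), np.float64(101.11433597010029)] long-axis yaw -1.430 area 3611.5
recess c [ 454.7 -223.4] sides [np.float64(82.6771418368813), np.float64(81.29348007686708)] long-axis yaw -0.784 area 1027.0
tin c [490.5 247.4] sides [np.float64(61.02219092126364), np.float64(60.75566360246997)] long-axis yaw -1.560 area 574.0
caddy c [506.7 215.4] sides [np.float64(211.27863666749548), np.float64(101.91580501126026)] long-axis yaw -1.020 area 3749.5
plaster c [603.3  82.4] sides [np.float64(64.33274616286981), np.float64(61.17026445167922)] long-axis yaw -1.157 area 631.0
tallcap c [547.1 150.5] sides [np.float64(20.289391540389506), np.float64(19.295842080012353)] long-axis yaw -0.756 area 74.5
```

View pics/crop.png

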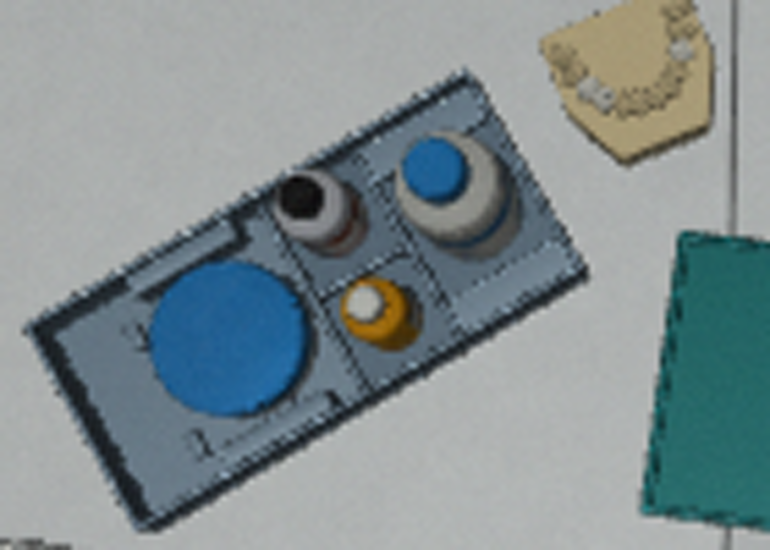

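The measurements agree with each other. The tidy's side lengths come out at 211x102 mm, and the tin and tall cap sit where its frame predicts (within 3 mm). Next I'll hover and confirm from the wrist camera.

```bash
cat >> h.py <<'E'
def best(p,yaw):
    "of the two equivalent grasps take the one with the smaller wrist-joint change/limit load"
    c=[]
    for y in(yaw,yaw+np.pi):
        j=ctrl.ik(list(p),down(y))
        if j is not None: c.append((np.abs(j-readout.state()["joint_pos"]).max()+(np.abs(j[6])>2.6)*9,y))
    return min(c)[1]
E
python3 - <<'E'
from h import *
p=[520,190,260];y=best(p,-1.02)
print(y,ctrl.ik(p,down(y)))
ctrl.movep(p,down(y)); st=readout.state(); im=viewer.snapshot("wrist"); cv2.imwrite("pics/w1.png",im)
print(st["t"],st["tcp_pos"],st["joint_pos"])
K,T=cam("wrist",st); np.save("w1T.npy",T)
c,u,v=np.array([506.7,215.4]),np.array([-.522,.853]),np.array([-.853,-.522])
for n,q in dict(tall=np.r_[c-75*u,113],stain=np.r_[c-24*u-24*v,80],etch=np.r_[c-24*u+24*v,73],tin=np.r_[c+35*u,32]).items(): print(n,q,"px",proj(q,K,T))
E
```

```text
-1.02 [-0.7  0.7  0.6  1.5 -0.4  1.  -1. ]
1.9917 [519.6 191.  259.8] [-0.7  0.7  0.6  1.5 -0.4  1.  -1. ]
tall [545.9 151.4 113. ] px [379.6 181.6]
stain [539.7 207.5  80. ] px [319.  146.1]
etch [498.8 182.4  73. ] px [319.  194.8]
tin [488.4 245.3  32. ] px [263.2 161.2]
```

View pics/w1.png

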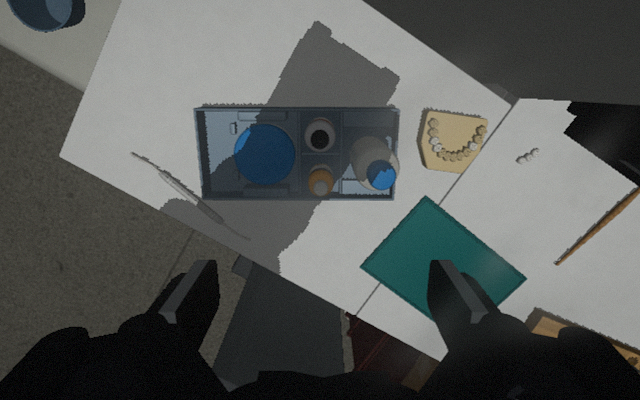

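Predictions land within about 5 px for the tall cap at (382,177) and the tin at (264,155). The small caps are unclear in the shadow, so I'll crop there.

```bash
python3 - <<'E'
import cv2,numpy as np
i=cv2.imread('pics/w1.png')[95:210,185:415]
i=np.clip(255*(i/255.)**.6,0,255).astype(np.uint8)
cv2.imwrite('pics/crop2.png',cv2.resize(i,None,fx=3.4,fy=3.4,interpolation=2))
E
```

```text
(no output)
```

View pics/crop2.png

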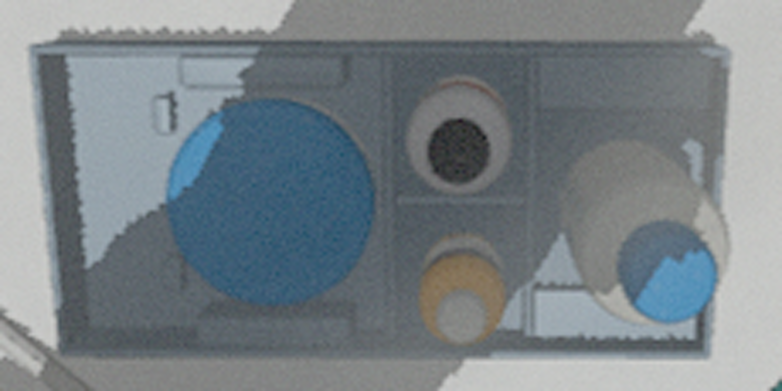

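```bash
python3 - <<'E'
from h import *
K,T=cam("scene"); im=cv2.imread("pics/scene0.png")
for n,roi,z,lo,hi in[("tin",(222,158,256,188),32,(95,160,60),(120,255,255)),("tallcap",(276,148,298,166),110,(95,160,60),(120,255,255)),("mat",(255,205,360,295),3,(75,80,30),(98,255,200)),("recess",(345,290,405,345),12,(0,0,0),(30,255,90))]:
    c,r=blob(im,lo,hi,roi); M=cv2.moments(c); p=(M["m10"]/M["m00"],M["m01"]/M["m00"]); print(n,p,cast(p,z,K,T))
    if n=="mat": print(cast(cv2.boxPoints(r),3,K,T).mean(0))
# current tool settled?
st=readout.state(); print(st["tcp_pos"],st["t"]); im=viewer.snapshot("wrist"); K,T=cam("wrist",st)
c,r=blob(im,(95,120,40),(120,255,255),(225,115,300,195)); print("wrist tin",r,cast(r[0],32,K,T))
c,r=blob(im,(75,80,20),(98,255,200),(340,185,535,330)); print("wrist mat corner left/top",cast(c[c[:,0,0].argmin()],3,K,T),cast(c[c[:,0,1].argmin()],3,K,T))
KT,TT=cam("top"); t=cv2.imread("pics/top0.png"); c,r=blob(t,(75,80,40),(98,255,200),(290,185,385,260)); print("top mat corners",cast(cv2.boxPoints(r),3,KT,TT)[:,:2])
E
```

```text
Traceback (most recent call last):
  File "h.py", line 24, in blob
    c=max(cv2.findContours(m,0,1)[0],key=cv2.contourArea); return c,cv2.minAreaRect(c)
ValueError: max() iterable argument is empty
```

```bash
python3 - <<'E'
from h import *
K,T=cam("scene"); im=cv2.imread("pics/scene0.png"); B=((98,120,60),(120,255,255))
for n,roi,z,b in[("tin",(222,158,256,188),32,B),("tallcap",(276,148,298,166),110,B),("mat",(255,205,360,295),3,((75,80,30),(98,255,200))),("recess",(345,290,405,345),12,((0,0,0),(40,255,90)))]:
    try: c,r=blob(im,*b,roi); print(n,r[0],r[1],cast(r[0],z,K,T))
    except ValueError: print(n,"none")
st=readout.state(); print(st["tcp_pos"],st["t"]); im=viewer.snapshot("wrist"); K,T=cam("wrist",st)
c,r=blob(im,(95,120,40),(120,255,255),(225,115,300,195)); print("wrist tin",r,cast(r[0],32,K,T))
c,r=blob(im,(75,80,20),(98,255,200),(340,185,535,330)); print("wrist mat corner left/top",cast(c[c[:,0,0].argmin()][0],3,K,T),cast(c[c[:,0,1].argmin()][0],3,K,T))
KT,TT=cam("top"); t=cv2.imread("pics/top0.png"); c,r=blob(t,(75,80,40),(98,255,200),(290,185,385,260)); print("top mat corners",cast(cv2.boxPoints(r),3,KT,TT)[:,:2])
E
```

```text
tin (241.5, 172.5) (17.0, 25.0) [[490.  241.1  32. ]]
tallcap (283.5, 156.5) (9.0, 7.0) [[544.1 145.1 110. ]]
mat (308.0708312988281, 249.44525146484375) (78.36441040039062, 54.4864616394043) [[474.3 -18.9   3. ]]
recess (374.5000305175781, 320.0000305175781) (43.133514404296875, 37.47665786743164) [[ 455.5 -221.5   12. ]]
[519.7 190.9 259.9] 2.0417
wrist tin ((264.0, 154.0), (60.0, 60.0), 90.0) [[495.7 248.2  32. ]]
wrist mat corner left/top [[428.4  80.3   3. ]] [[544.  66.   3.]]
top mat corners [[ 423.2   78.9]
 [ 542.8   65.4]
 [ 520.9 -111.1]
 [ 402.5  -94.8]]
```

Top and wrist views differ by about 5 mm in x. A low hover over the tall cap should settle it, since calibration errors are small near the fingertips.

```bash
python3 - <<'E'
from h import *
c=np.array([509.2,216.]);u=np.array([-.522,.853])
p=np.r_[c-75*u,150]; y=best(p,0.55); print(y,p)
ctrl.movep(list(p),down(y)); ctrl.pause(.2); st=readout.state(); im=viewer.snapshot("wrist"); cv2.imwrite("pics/w2.png",im)
K,T=cam("wrist",st); print(st["tcp_pos"],st["t"],st["joint_pos"])
print("pred px",proj(np.r_[p[:2],113],K,T))
co,r=blob(im,(95,120,40),(120,255,255),(230,150,430,400)); print(r,cast(r[0],113,K,T))
E
```

```text
3.691592653589793 [548.4 152.  150. ]
[548.4 152.2 150.4] 3.35 [-0.7  1.   0.9  1.6 -0.9  1.  -2.1]
pred px [328.  231.5]
((322.4886474609375, 310.79901123046875), (70.37183380126953, 73.23018646240234), 49.89909744262695) [[524.7 196.1 113. ]]
```

View pics/w2.png

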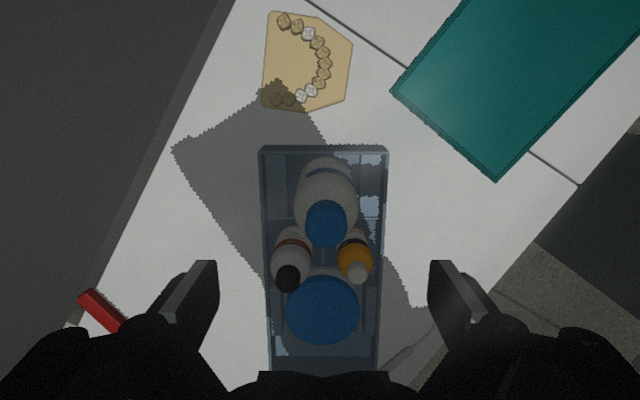

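The tall cap is at (327,223), about 8 px above the prediction, and w1 gave the same offset. That points to a small camera tilt bias, so the true shift is about (2,-1) mm. I'll use tidy centre (509,214.5). Now I'll pick the tall bottle.

```bash
cat >> h.py <<'E'
c=np.array([509.,214.5]);u=np.array([-.522,.853]);v=np.array([-.853,-.522])
mc=np.array([472.9,-16.]);md=np.array([.123,.992]); YM=1.447+np.pi/2   # close along mat x
rc=np.array([455.,-223.]); YS=1.69+np.pi/2
# name: (tidy xy, grip yaw, tcp z in the tidy, mat xy)
B={"tall":(c-75*u,.55,52,mc-62*md),"stain":(c-24*u-24*v,-1.02,37,mc+58*md),"etch":(c-24*u+24*v,-1.02,37,mc+4*md)}
TIN=c+35*u
def hover(xy,z,yaw):
    y=best([*xy,z],yaw); ctrl.movep([*xy,z],down(y)); return y
def log(s):
    st=readout.state(); print(s,"t %.1f"%st["t"],st["tcp_pos"],"open %.3f grip %.0f"%(st["opening"],st["grasp_force"]),st["ft_force"])
def pick(xy,z,yaw,hz=170,lift=170):
    hover(xy,hz,yaw); ctrl.move_linear([*xy,z],speed=120); log("down")
    ctrl.move_gripper(0.); ctrl.pause(.2); log("closed"); ctrl.move_linear([*xy,lift],speed=120); log("lifted")
def place(xy,z,yaw,hz=170,op=1.):
    hover(xy,hz,yaw); ctrl.move_linear([*xy,z+12],speed=120); ctrl.move_linear([*xy,z],speed=30); log("set")
    ctrl.move_gripper(op); ctrl.pause(.2); ctrl.move_linear([*xy,hz],speed=120); log("away")
E
python3 - <<'E'
from h import *
xy,y,z,m=B["tall"]; pick(xy,z,y)
cv2.imwrite("pics/w3.png",viewer.snapshot("wrist"))
E
```

```text
down t 4.8 [548.4 150.5  52.6] open 1.002 grip 0 [0.1 0.1 0.2]
closed t 5.5 [548.3 150.6  52.4] open 0.481 grip 60 [-1.1  1.   6.2]
lifted t 6.6 [547.9 150.6 169.4] open 0.480 grip 61 [ 0.9 -0.4 -2. ]
```

View pics/w3.png

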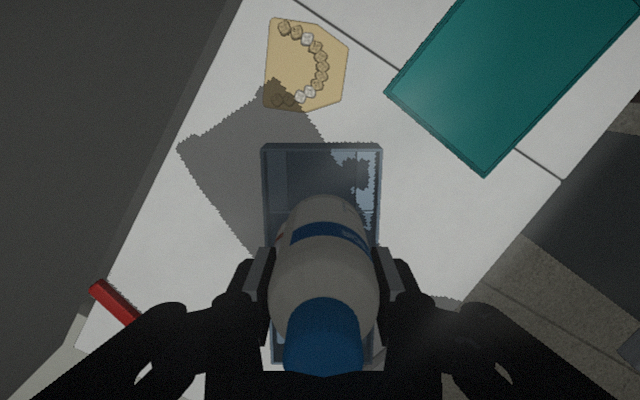

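The tall bottle is held upright and centred between the pads, cap at (324,335). The opening of 0.48 matches its 42 mm. Placing it on the mat, then the stain bottle.

```bash
python3 - <<'E'
from h import *
xy,y,z,m=B["tall"]; place(m,z-6.5,YM,hz=180)
xy,y,z,m=B["stain"]; pick(xy,z,y)
cv2.imwrite("pics/w4.png",viewer.snapshot("wrist"))
E
```

```text
set t 9.3 [465.3 -77.4  45.4] open 0.481 grip 61 [-0.5  1.   4.2]
away t 11.3 [465.1 -77.4 179.5] open 1.002 grip 0 [-0.3  0.1  0. ]
down t 13.7 [542.3 206.6  37.6] open 0.996 grip 0 [ 0.  -0.4  0.4]
closed t 14.5 [542.1 206.6  37.3] open 0.337 grip 59 [-1.   0.3  4.8]
lifted t 15.7 [541.7 206.5 169.4] open 0.336 grip 59 [ 0.7 -0.3 -1.4]
```

View pics/w4.png

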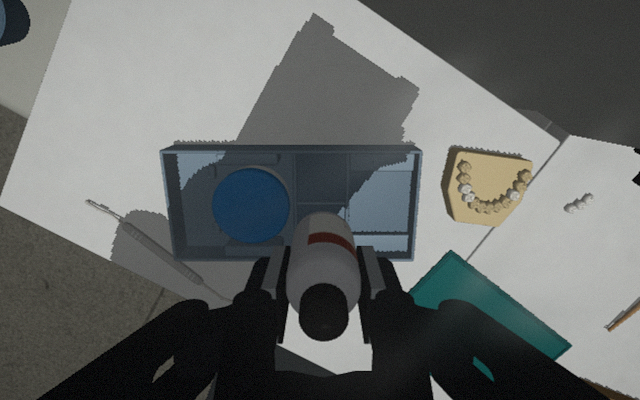

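The stain bottle is held upright, cap at (324,310). Its opening reads 0.337, about 29 mm. Placing it, then the etch bottle, then a view of the mat.

```bash
python3 - <<'E'
from h import *
xy,y,z,m=B["stain"]; place(m,z-6.5,YM,hz=180)
xy,y,z,m=B["etch"]; pick(xy,z,y); place(m,z-6.5,YM,hz=180)
hover(TIN,170,-1.02); cv2.imwrite("pics/t5.png",viewer.snapshot("top")[140:270,180:500]); log("")
t=cv2.imread("pics/t5.png"); cv2.imwrite("pics/t5.png",cv2.resize(t,None,fx=2.5,fy=2.5))
E
```

```text
set t 18.6 [480.   41.5  30.3] open 0.334 grip 60 [-0.8 -0.2  1.1]
away t 20.7 [479.8  41.5 179.6] open 0.999 grip 0 [ 0.4  0.9 -0.6]
down t 22.9 [501.3 181.6  37.6] open 0.995 grip 0 [0.  0.2 0.2]
closed t 23.6 [501.2 181.5  37.2] open 0.285 grip 59 [-0.4  0.4  4.8]
lifted t 24.9 [500.8 181.4 169.5] open 0.284 grip 59 [-0.8 -1.1 -1.1]
set t 27.7 [473.4 -12.   30.3] open 0.280 grip 59 [0.3 0.3 1.4]
away t 29.9 [473.2 -12.  179.6] open 1.003 grip 0 [-0.2 -0.1 -0.8]
 t 31.0 [491.2 242.8 170.1] open 1.001 grip 0 [ 0.5  0.2 -0.8]
```

View pics/t5.png

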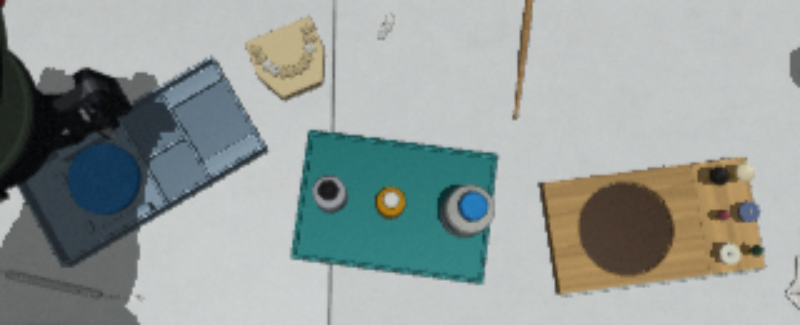

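All three bottles stand upright on the mat, at crop positions (329,193), (391,202) and (466,210). Now the tin.

```bash
python3 - <<'E'
from h import *
t=c+37*u
pick(t,16,-1.02,hz=120,lift=150)
cv2.imwrite("pics/w6.png",viewer.snapshot("wrist"))
E
```

```text
down t 32.4 [490.1 246.2  16.7] open 1.000 grip 0 [ 0.7 -0.1  0.6]
closed t 32.9 [489.9 246.2  17. ] open 0.724 grip 62 [-4.  -0.1 14.6]
lifted t 34.2 [489.4 246.  149.4] open 0.718 grip 65 [-0.3  0.1 -1.1]
```

View pics/w6.png

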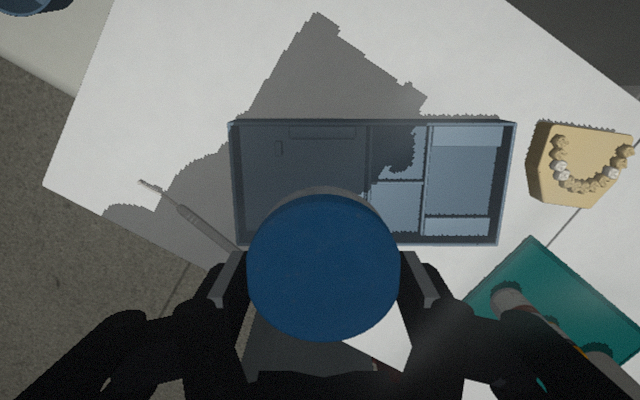

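The tin is held level, lid centred at (323,265), opening 0.72 (about 61-64 mm). I'll carry it high over the bottles to the stand.

```bash
python3 - <<'E'
from h import *
p=readout.state()["tcp_pos"]; ctrl.move_linear([p[0],p[1],220],speed=150)
place(rc,25,YS,hz=220)
cv2.imwrite("pics/w7.png",viewer.snapshot("wrist"))
K,T=cam("top"); im=viewer.snapshot("top"); 
b=blob(im,(95,140,60),(118,255,255),(390,190,480,260))[1]; print(b,cast(b[0],40,K,T))
E
```

```text
set t 38.8 [ 455.  -222.9   25.1] open 0.718 grip 66 [-0.   2.5  9.8]
away t 41.1 [ 454.9 -222.9  219.6] open 0.998 grip 0 [0.1 0.6 0.3]Traceback (most recent call last):
  File "<stdin>", line 6, in <module>
  File "h.py", line 24, in blob
    c=max(cv2.findContours(m,0,1)[0],key=cv2.contourArea); return c,cv2.minAreaRect(c)
ValueError: max() iterable argument is empty
```

View pics/w7.png

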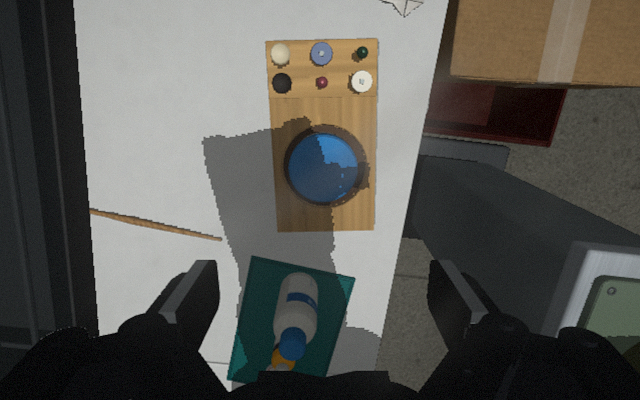

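The tin sits in the recess, lid at (325,168) with an even dark ring around it. Now I'll return the bottles, etch first.

```bash
python3 - <<'E'
from h import *
for n in("etch","stain"):
    xy,y,z,m=B[n]; print(n); pick(m,z-6.5,YM,hz=190,lift=190); place(xy,z+.8,y,hz=180)
xy,y,z,m=B["tall"]; pick(m,z-6.5,YM,hz=190,lift=190)
K,T=cam("top"); im=viewer.snapshot("top"); cv2.imwrite("pics/t8.png",im)
E
python3 -c "
import cv2
t=cv2.imread('pics/t8.png')[140:270,180:500]; cv2.imwrite('pics/t8c.png',cv2.resize(t,None,fx=2.5,fy=2.5))"
```

```text
etch
down t 43.6 [473.6 -12.1  30.9] open 0.997 grip 0 [-0.7 -0.1 -0.4]
closed t 44.4 [473.4 -12.   30.7] open 0.280 grip 59 [-1.8  0.6  5.7]
lifted t 45.8 [473.2 -12.  189.5] open 0.284 grip 59 [ 0.5 -0.7 -0.3]
set t 48.9 [501.1 181.5  37.7] open 0.284 grip 59 [0.3 0.3 5.9]
away t 51.1 [500.8 181.4 179.5] open 1.001 grip 0 [-0.  -0.6 -0.3]
stain
down t 53.5 [480.2  41.6  31. ] open 0.997 grip 0 [-0.3  0.8 -0.1]
closed t 54.2 [480.1  41.6  30.8] open 0.334 grip 59 [-0.2  0.6  6.9]
lifted t 55.7 [479.8  41.5 189.6] open 0.334 grip 59 [ 0.6 -1.1 -0.3]
set t 58.4 [541.9 206.6  37.8] open 0.333 grip 60 [-1.4  0.5  7.4]
away t 60.5 [541.8 206.5 179.4] open 0.997 grip 0 [-0.2  0.2  0.1]
down t 63.0 [465.4 -77.5  45.9] open 1.002 grip 0 [-1.  -0.2  0.6]
closed t 63.7 [465.4 -77.6  45.8] open 0.479 grip 60 [-0.7  0.8  6.3]
lifted t 65.0 [465.1 -77.4 189.5] open 0.479 grip 61 [ 0.1  0.1 -0.9]
```

View pics/t8c.png

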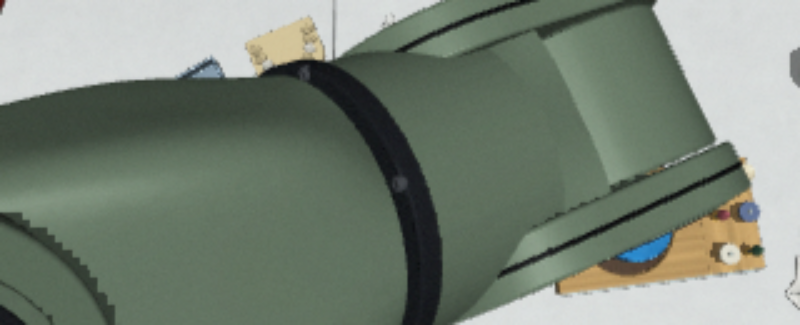

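The arm hides the view, but all the numbers are consistent. I'll return the tall bottle, retreat and check.

```bash
python3 - <<'E'
from h import *
xy,y,z,m=B["tall"]; place(xy,z+.8,y,hz=190)
ctrl.move_linear([*xy,240],speed=150)
hover(np.array([480,-40]),240,YM); ctrl.pause(.2); log("")
K,T=cam("top"); im=viewer.snapshot("top")
o=cv2.imread("pics/top0.png")
cv2.imwrite("pics/t9.png",cv2.resize(np.vstack([o[145:255,180:320],im[145:255,180:320]]),None,fx=2.7,fy=2.7))
cv2.imwrite("pics/t9full.png",im)
for q,i in(("before",o),("after",im)):
    for n,lo,hi,roi,z in(("plaster",(15,40,100),(35,255,255),(275,140,315,185),28),("tallcap",(95,160,90),(118,255,255),(250,165,285,195),113),("etch",(12,150,80),(30,255,255),(235,190,265,220),60)):
        try: r=blob(i,lo,hi,roi)[1]; print(q,n,r[0],cast(r[0],z,K,T)[0,:2])
        except ValueError: print(q,n,"none")
E
```

```text
set t 67.8 [548.1 150.5  52.9] open 0.479 grip 62 [-2.4  0.4  6.4]
away t 69.8 [547.9 150.5 189.4] open 1.005 grip 0 [-0.4  0.1  0.3]
 t 71.3 [480.2 -39.3 239.8] open 0.996 grip 0 [-0.2 -0.2 -0.8]
before plaster (295.3461608886719, 163.23077392578125) [603.2  82.4]
before tallcap (258.2500305175781, 180.25) [547.  150.5]
before etch (247.5, 206.0) [500.1 181.5]
after plaster none
after tallcap none
after etch none
```

View pics/t9.png

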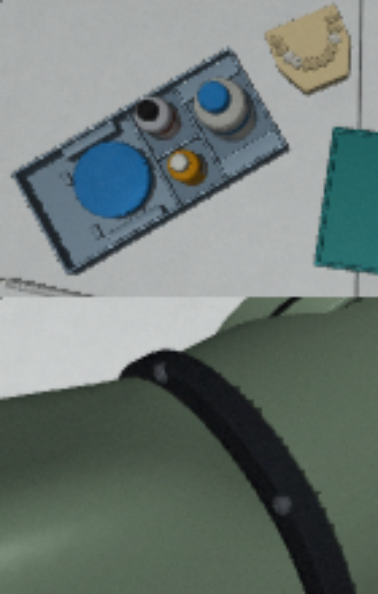

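The arm still covers the tidy, so I'll go to the start pose, where the view was clear.

```bash
python3 - <<'E'
from h import *
ctrl.goto_joints([-1.353,0.707,-0.028,1.485,0.022,0.951,-0.075]); ctrl.pause(.3); log("")
K,T=cam("top"); im=viewer.snapshot("top"); o=cv2.imread("pics/top0.png")
cv2.imwrite("pics/t10.png",cv2.resize(im[140:270,180:500],None,fx=2.5,fy=2.5))
for q,i in(("before",o),("after",im)):
    for n,lo,hi,roi,z in(("plaster",(15,40,100),(35,255,255),(275,140,315,185),28),("tallcap",(95,160,90),(118,255,255),(250,165,285,195),113),("etch",(12,150,80),(30,255,255),(235,190,265,220),60),("stain",(0,0,0),(180,255,50),(228,178,245,194),80),("tin",(95,160,90),(118,255,255),(390,190,480,260),40)):
        try: r=blob(i,lo,hi,roi)[1]; print(q,n,r[0],cast(r[0],z,K,T)[0,:2])
        except ValueError: print(q,n,"none")
E
```

```text
t 74.1 [147.5 555.4 230.8] open 1.005 grip 0 [-0.4 -0.5  0.2]
before plaster (295.3461608886719, 163.23077392578125) [603.2  82.4]
before tallcap (258.2500305175781, 180.25) [547.  150.5]
before etch (247.5, 206.0) [500.1 181.5]
before stain (234.5, 185.5) [541.4 206.9]
before tin none
after plaster (295.4569091796875, 163.23277282714844) [603.2  82.1]
after tallcap (258.5000305175781, 180.5) [546.5 150. ]
after etch (248.7500457763672, 206.7500457763672) [498.5 178.7]
after stain (234.50003051757812, 185.00001525878906) [542.5 207. ]
after tin (434.0, 230.0) [ 454.4 -224.5]
```

View pics/t10.png

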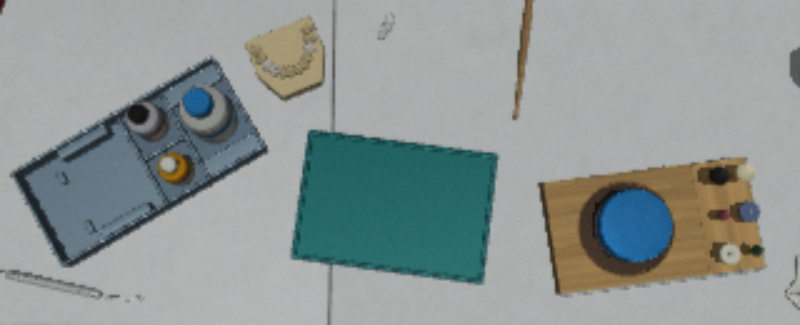

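All three bottles are back within 4 mm of where they started, the plaster hasn't moved, and the tin's centre is about 1 mm from the recess centre. I'm handing the job in.

```bash
python3 -c "
from rig import order; print(order.close_job())"
```

```text
the job is handed in; nothing more can be done
None
```

The job is handed in at about 74 s of the 144 s, with no verdict shown: the final top view has the tin about 1 mm from the recess centre, all three bottles upright in their own compartments within 4 mm of their start, and the plaster model unmoved.

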